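# Gauge the bore of a bushing

### The job

Measure the bore of the bushing in the yellow nest: squeeze the red levers of the telescoping gauge, put the gauge fully home in that bushing and let go so that its plungers spring out against the bore, then press the green button gently until you feel it land on the stem inside, no further, and let go of it. Draw the gauge out without squeezing the levers and stand it back upright in its black stand, locked at the size of the bore; leave everything else where it is.

Things in the scene. Friction and masses are not known exactly. Their poses are not given: they have to be found in the camera images.
- gauge: telescoping bore gauge, about 0.35 kg, upright in its stand. Origin: on its axis (z up) at the underside of the flange. Flange: aluminium disc, diameter 74, z 0 to 6 mm. Below: dark round head, diameter 43, down to z -42, tapering over the last 8 mm to 32. Above: post 32 mm in x, 28 in y, z 6 to 44, bare ribbed flats on its +x and -x faces, to hold it by without moving the plungers. Yaw within 0.7 rad
- trigger_a: red squeeze lever on the post's +y face, 24 mm wide in x, spanning the gauge's z 10 to 42; origin mid-height on its outer face, 25 mm from the axis when free, 20 mm when squeezed in. Squeezing both levers fully (6 to 9 N on each) draws both plungers inside the head; let go, they spring out. Levers and plungers are linked and move together, evenly
- trigger_b: the same on the post's -y face; the outer faces of the two levers are 50 mm apart free, 40 mm fully squeezed
- lock (a joint): travel of the green lock button (m): 0 is up, grows as it is pushed down, at most 0.014; starts unlocked at 0 to 0.002. It slides down stiffly at a steady 8 to 9 N and stays where it is left. On the way it lands on the plungers' stem, felt as a step: beyond that it takes about 14 N and draws the plungers in. The landing point moves down as the plungers stand further in. Over 22 N harms it
- lock_top (a point): centre of the top of the green lock button (diameter 26), on the gauge's axis, 62 mm above the underside of the flange when up. Left just touching the stem it keeps the plungers from springing out further; short of it, they spring further out on leaving the bore; too far, they stand smaller than the bore
- plunger_a: brass plunger on the gauge's +x side, an 8 mm pin with a round end; origin at its outer end, 26 mm below the flange. The distance between the outer ends of the two plungers is the measured size: 42 mm drawn in (levers squeezed), 54 mm fully out
- plunger_b: the same on the gauge's -x side
- nest_yellow: yellow fixed nest, a 100 x 100 x 12 mm plate with two low ribs 33 mm high, with a bushing standing upright on its centre. Origin: centre of its underside, on the table
- nest_blue: blue fixed nest, the same, with the other bushing. Origin: centre of its underside, on the table
- bushing_a: plain bright steel bushing, fixed upright in a nest, outer diameter 62, height 62, bore 46 mm right through; the two bushings look alike and which one stands in the yellow nest changes. Origin: centre of its lower end, 12 mm above the table; axis along z
- bushing_b: plain bright steel bushing, fixed upright in a nest, outer diameter 62, height 62, bore 50.5 mm right through; the two bushings look alike and which one stands in the yellow nest changes. Origin: centre of its lower end, 12 mm above the table; axis along z
- bushing_a_rim (a point): centre of bushing_a's upper rim, 74 mm above the table, where the gauge's flange comes to rest
- bushing_b_rim (a point): the same for bushing_b
- stand: black fixed block, 95 x 95 x 56 mm, with a round hole of diameter 62 through its middle, in which the gauge's head hangs with the flange on the block's top. Origin: centre of its underside, on the table
- stand_top (a point): centre of the hole at the top of the stand, 56 mm above the table
- spare_sleeve: loose steel sleeve, diameter 54, height 45, leave alone; origin at its foot
- tube_offcut: loose aluminium tube, diameter 42, height 70, leave alone; origin at its foot
- flat_ring: loose dark steel ring, diameter 84, height 12, leave alone; origin at its foot
- deburr_tool: loose blue-handled hand tool, 170 long along its x, 26 high, leave alone; origin under its middle
- chip_brush: loose brush, 200 long along its x, leave alone; origin under its middle
- oil_bottle: loose yellow oil bottle, diameter 52, height 130, leave alone; origin at its foot
- caliper: loose sliding caliper lying flat, 200 long along its x, 9 high, leave alone; origin under its middle
Not all that is in view belongs to the job. Several things have the shape of the nest_yellow; the one meant has the colours described above.

How it is judged:
By the outcome, as a careful person would: the job done as asked, in the order asked, and still so for the second after the job is handed in, with the robot touching nothing.
It also fails if it takes over 72 s, if anything falls off the work surface, if the arm or the gripper's body presses on something with over 40 N, if the wrist force passes 120 N, or if a joint passes its speed limit or range.

### The arm

A 6-joint arm with a two-finger parallel gripper is mounted at the origin on the work surface. World frame = base frame: x ahead of the robot, y to its left, z up, the work surface at z = 0. Lengths are in m, angles in rad, forces in N, time in s.
With the tool pointing down it reaches from about 0.375 to 0.9 m from the base axis. Payload 3.1 kg.
Tool frame: the origin (TCP) lies at the very end of the fingers, on their centre line; the grasp point (between the pads) lies 19 mm behind it; z points along the fingers, y is the direction in which the jaws open and shut (so a half turn about z gives the same grasp; the last joint's range is limited). The gripper opens to 85 mm and grips with 20 to 120 N. Pads are 22 mm wide; open, the fingers measure 114 mm over their backs; the gripper's body (76 mm by 85 mm) begins 54 mm behind the grasp point. The pads swing forward as they close: fully open they stand 13 mm farther back than shut.
Start: joints at [-1.444, 0.527, 1.433, -0, 1.181, -0.178], TCP at [0.188, -0.596, 0.231] pointing down, gripper open.
Joint ranges: [-3.08, 3.08], [-0.75, 2.2], [0.22, 2.44], [-1.43, 4.57], [0, 2.65], [-2.85, 2.85]. Speed limits (rad/s): [2.79, 2.79, 3.14, 3.14, 3.14, 3.14].

### API

Orientations are given as a unit quaternion [x, y, z, w].
In Python, from station import manip gives the robot as it stands.
- The arm moves only by the tool send_rows, never from a script. Its argument "motion" is a list of rows, each an object with "gripper": the finger opening in mm, from 0 to 85.4; "travel": the shift along the tool's x, y, z in mm, a list of three; "rotation": the turn, a rotation vector about the tool's x, y, z in degrees, a list of three. In form: [{"gripper": gripper, "travel": [x, y, z], "rotation": [ax, ay, az]}, ...]. A call has 1 to 12 rows; each row shifts and turns the commanded pose from where the row before left it, along the tool's axes as they then stand; what a row does not reach is not made up. A row lasts 1/12 s, in which the tool goes at most 41.7 mm and 7.16 degrees, less where a joint would pass 70% of its speed; a pose out of reach is approached as far as the arm can. A call is refused whole if a number of a shift passes 41.7 or a number of a turn 7.16, either way. A call with a gripper value outside its range is refused whole. The fingers move at their own pace and stop on an object; "newtons" is the grip in N (left out, the last holds). Time passes only in rows, so rows that do not move let the fingers close. It gives the time, the measured TCP pose, the force and the opening at its end, in the units of the state.
- manip.sense(): the state, without advancing time (a new reading comes with each control period).
- manip.snapshot(name): name is "side" or "top"; returns the picture (420x560x3 uint8, red, green, blue); there is no depth.
- manip.calibration(name): a dict with "fx", "fy", "cx", "cy" (pixels), "cam_to_world" (4x4, takes a point from camera to world coordinates). Camera axes: x right, y down, z forward; pixel columns grow to the right and rows downward; lengths in m; the calibration is good to about 2 mm. A picture is of the moment at which its call begins. calibration takes no time and is no camera call.
- manip.sign_off(): hands the job in, once; it reports no verdict.
The state is a dict: "t": time; "q": joint angles; "qd": joint speeds; "tau": joint torques, N m; "tcp_pos": TCP position; "tool_rot": TCP orientation; "force": force on the tool from outside, world axes, zero at the start; "ft_torque": the same for the moment, N m; "finger_gap": opening from 0.0 (shut) to 1.0 (fully open).
Only numpy, scipy, OpenCV 4.12 (cv2) and the standard library are available. Lean on these libraries where they do the work, as an engineer would, in place of code of your own. Each camera call takes 0.05 s, during which the arm holds its last target. There are 200 camera calls.

## Working session

There is one attempt and no reset: what is moved stays moved. The work goes in short steps, Python scripts to look and compute and a tool call to move; the robot and the scene stay as the last step left them, time stands still between calls to the robot, and variables do not carry over. Pictures are saved under pics/ and viewed, about 8 in all and at most 12, crops included, and the job is handed in when it is done.

Besides the shell and the picture viewer there is one more tool, called after "Request:" as name([rows], argument=value, ...), one row to a line, values as JSON. send_rows: Moves the arm, as the interface text tells. Its arguments: {"type":"object","properties":{"motion":{"type":"array","items":{"type":"object","properties":{"gripper":{"type":"number"},"travel":{"type":"array","items":{"type":"number"}},"rotation":{"type":"array","items":{"type":"number"}}}}},"newtons":{"type":"number"}},"required":["motion"]}

```bash
mkdir -p pics; python3 - <<'E'
from station import manip
import cv2,numpy as np
for n in("top","side"):
    im=manip.snapshot(n); cv2.imwrite(f"pics/{n}0.png",im[:,:,::-1])
    c=manip.calibration(n); print(n,c["fx"],c["fy"],c["cx"],c["cy"]);print(np.round(c["cam_to_world"],4))
s=manip.sense();print(s)
E
```

```text
top 386.759036330481 386.759036330481 283.4904907049994 214.3598648132957
[[ 0.0103 -0.9945  0.1047  0.4576]
 [-0.9997 -0.0082  0.0209 -0.0331]
 [-0.0199 -0.1048 -0.9943  1.1805]
 [ 0.      0.      0.      1.    ]]
side 404.03538965384917 404.03538965384917 286.1696817354399 214.3891501182751
[[ 0.9945 -0.0702  0.0782  0.4608]
 [-0.105  -0.6388  0.7622 -0.8046]
 [-0.0035 -0.7662 -0.6426  0.7469]
 [ 0.      0.      0.      1.    ]]
{'t': 0.1, 'q': array([-1.44449422e+00,  5.28356328e-01,  1.43374338e+00, -4.79139765e-06,
        1.18141899e+00, -1.78514112e-01]), 'qd': array([ 0.00149233, -0.00062103, -0.00488956,  0.00087736, -0.00116043,
       -0.00019066]), 'tau': array([ 1.03823547e-04, -4.43304205e+01, -1.78585911e+01, -3.36399553e-04,
        3.86817061e-03,  4.05991912e-06]), 'tcp_pos': array([ 0.18751132, -0.595547  ,  0.23045164]), 'tool_rot': array([ 9.88407751e-01,  1.51819595e-01,  2.29230222e-05, -9.62750162e-04]), 'force': array([-0.43624591, -0.00125583, -0.17124186]), 'ft_torque': array([-0.00546856,  0.01468763, -0.00130637]), 'finger_gap': 0.9965741851984384}
```

View pics/top0.png

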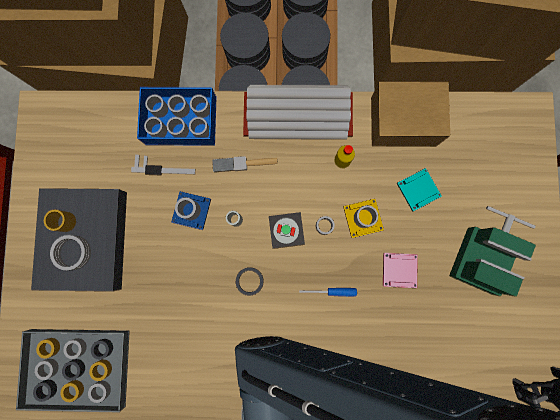

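View pics/side0.png

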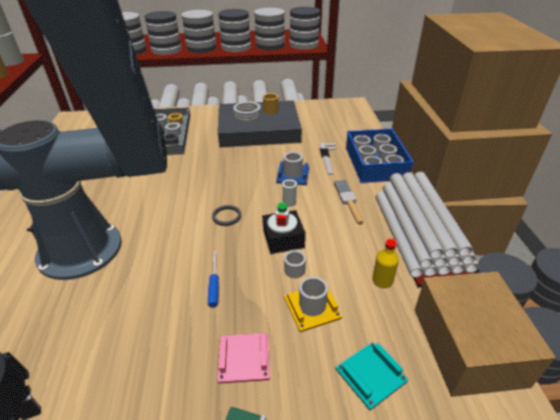

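Candidates for the nest: yellow with bushing (top 364,217; side 312,305), blue (190,209), pink (400,270) and teal (419,190) empty nests. I choose the yellow one; the gauge is at top (286,230). Next, close crops of both.

```bash
cat > h.py <<'E'
from station import manip
import cv2,numpy as np
from scipy.spatial.transform import Rotation as R
def ray(n,u,v,z):
    c=manip.calibration(n);T=np.array(c["cam_to_world"])
    d=T[:3,:3]@[(u-c["cx"])/c["fx"],(v-c["cy"])/c["fy"],1];o=T[:3,3]
    return o+d*(z-o[2])/d[2]
def proj(n,p):
    c=manip.calibration(n);T=np.array(c["cam_to_world"]);q=T[:3,:3].T@(np.array(p)-T[:3,3])
    return np.array([c["fx"]*q[0]/q[2]+c["cx"],c["fy"]*q[1]/q[2]+c["cy"]])
def crop(n,u,v,w,h,k):
    im=manip.snapshot(n)[v:v+h,u:u+w,::-1]
    return cv2.resize(im,None,fx=k,fy=k,interpolation=cv2.INTER_CUBIC)
E
python3 - <<'E'
from h import *
a=crop("top",260,190,130,65,6); b=crop("side",245,190,130,65*2-10,5)
b=cv2.resize(b,(0,0),fx=.01+.99,fy=1)
cv2.imwrite("pics/c1.png",a);cv2.imwrite("pics/c2.png",b)
E
```

```text
(no output)
```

View pics/c1.png

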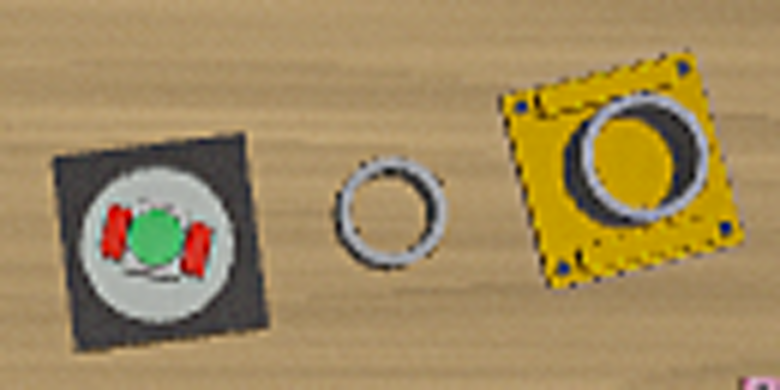

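View pics/c2.png

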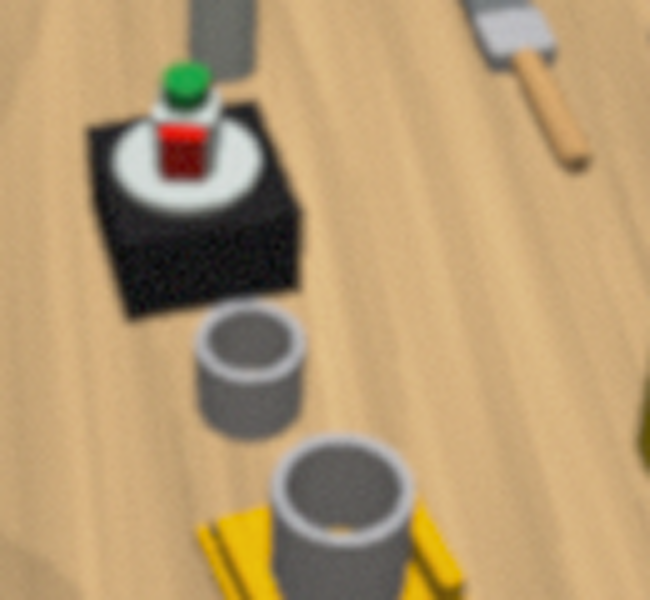

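```bash
python3 - <<'E'
from h import *
t=lambda x,y:((x+.5)/6-.5+260,(y+.5)/6-.5+190)
s=lambda x,y:((x+.5)/5-.5+245,(y+.5)/5-.5+190)
for nm,pt,ps,z in [("flange",t(158,245),s(188.5,161),.062),("button",t(156,237),s(188,80),.118),("rim",t(645,157),s(343,490),.074),("leverL",t(117,232),None,.098),("leverR",t(196,250),None,.098)]:
    print(nm,np.round(ray("top",*pt,z),4), ps and np.round(ray("side",*ps,z),4))
# stand corners, sleeve
for p in[(53,157),(244,133),(268,327),(77,352)]:print("stand",np.round(ray("top",*t(*p),.056),4))
print(np.round(ray("top",*t(391,212),.045),4))
print(R.from_quat(manip.sense()["tool_rot"]).as_matrix().round(3))
E
```

```text
flange [ 0.5286 -0.0172  0.062 ] [ 0.5312 -0.0209  0.062 ]
button [ 0.5287 -0.017   0.118 ] [ 0.5312 -0.0239  0.118 ]
rim [ 0.572  -0.2494  0.074 ] [ 0.5745 -0.2542  0.074 ]
leverL [0.5322 0.0015 0.098 ] None
leverR [ 0.5241 -0.0355  0.098 ] None
stand [0.5715 0.0345 0.056 ]
stand [ 0.584  -0.0585  0.056 ]
stand [ 0.4898 -0.0706  0.056 ]
stand [0.4769 0.0215 0.056 ]
[ 0.5469 -0.1309  0.045 ]
[[ 0.954  0.3   -0.   ]
 [ 0.3   -0.954  0.001]
 [ 0.    -0.001 -1.   ]]
```

Request:
send_rows([
  {"gripper": 85,"travel": [28,-25,0],"rotation": [0,0,0]},
  {"gripper": 85,"travel": [28,-25,0],"rotation": [0,0,0]},
  {"gripper": 85,"travel": [28,-25,0],"rotation": [0,0,0]},
  {"gripper": 85,"travel": [28,-25,0],"rotation": [0,0,0]},
  {"gripper": 85,"travel": [28,-25,0],"rotation": [0,0,0]},
  {"gripper": 85,"travel": [28,-25,0],"rotation": [0,0,0]},
  {"gripper": 85,"travel": [28,-25,0],"rotation": [0,0,0]},
  {"gripper": 85,"travel": [28,-25,0],"rotation": [0,0,0]},
  {"gripper": 85,"travel": [28,-25,0],"rotation": [0,0,0]},
  {"gripper": 85,"travel": [28,-25,0],"rotation": [0,0,0]},
  {"gripper": 85,"travel": [28,-25,0],"rotation": [0,0,0]},
  {"gripper": 85,"travel": [28,-25,0],"rotation": [0,0,0]},
], newtons=30)

```text
t: 1.2
tcp_pos: [0.4186, -0.2075, 0.2314]
tool_rot: [0.988, 0.152, 0.0, 0.0]
force: [0.4, -0.1, -0.4]
finger_gap: 0.994
```

```bash
cat >> h.py <<'E'
def go(x,y,z,yaxis):
    s=manip.sense();M=R.from_quat(s["tool_rot"]).as_matrix();ty=np.array([*yaxis,0.]);ty/=np.linalg.norm(ty)
    if ty@M[:,1]<0: ty=-ty
    tz=np.array([0,0,-1.]);G=np.c_[np.cross(ty,tz),ty,tz]
    print("t",round(s["t"],2),"tcp",s["tcp_pos"].round(4),"q",s["q"].round(2),"F",s["force"].round(2),"gap",round(s["finger_gap"],3))
    print("travel mm",(1e3*M.T@(np.array([x,y,z])-s["tcp_pos"])).round(1),"rot deg",np.degrees(R.from_matrix(M.T@G).as_rotvec()).round(1))
E
python3 -c "
from h import *
go(.530,-.0195,.231,(.214,.977))"
```

```text
t 1.2 tcp [ 0.4186 -0.2075  0.2314] q [-0.7   0.32  1.82  0.    1.01  0.57] F [ 0.42 -0.13 -0.4 ] gap 0.994
travel mm [ 162.6 -145.9    0.4] rot deg [ 0.  -0.  29.8]
```

Request:
send_rows([
  {"gripper": 85,"travel": [27.1,-24.3,0],"rotation": [0,0,0]},
  {"gripper": 85,"travel": [27.1,-24.3,0],"rotation": [0,0,0]},
  {"gripper": 85,"travel": [27.1,-24.3,0],"rotation": [0,0,0]},
  {"gripper": 85,"travel": [27.1,-24.3,0],"rotation": [0,0,0]},
  {"gripper": 85,"travel": [27.1,-24.3,0],"rotation": [0,0,0]},
  {"gripper": 85,"travel": [27.1,-24.3,0],"rotation": [0,0,0]},
  {"gripper": 85,"travel": [0,0,10],"rotation": [0,0,6]},
  {"gripper": 85,"travel": [0,0,10],"rotation": [0,0,6]},
  {"gripper": 85,"travel": [0,0,10],"rotation": [0,0,6]},
  {"gripper": 85,"travel": [0,0,10],"rotation": [0,0,6]},
  {"gripper": 85,"travel": [0,0,10],"rotation": [0,0,5.8]},
  {"gripper": 85,"travel": [0,0,0],"rotation": [0,0,0]},
])

```text
t: 2.2
tcp_pos: [0.528, -0.0208, 0.1795]
tool_rot: [0.994, -0.108, -0.002, -0.0]
force: [1.3, 0.1, -0.7]
finger_gap: 0.997
```

```bash
python3 -c "
from h import *
go(.530,-.0195,.140,(.214,.977))
cv2.imwrite('pics/s2.png',crop('side',230,150,110,110,5))
p=manip.sense()['tcp_pos'];print(proj('side',p))"
```

```text
t 2.2 tcp [ 0.528  -0.0208  0.1795] q [-0.25  0.47  1.72  0.    0.95  1.54] F [ 1.3   0.06 -0.65] gap 0.997
travel mm [ 1.9 -1.7 39.5] rot deg [-0.   0.2 -0.1]
[280.75986876 184.59959626]
```

View pics/s2.png

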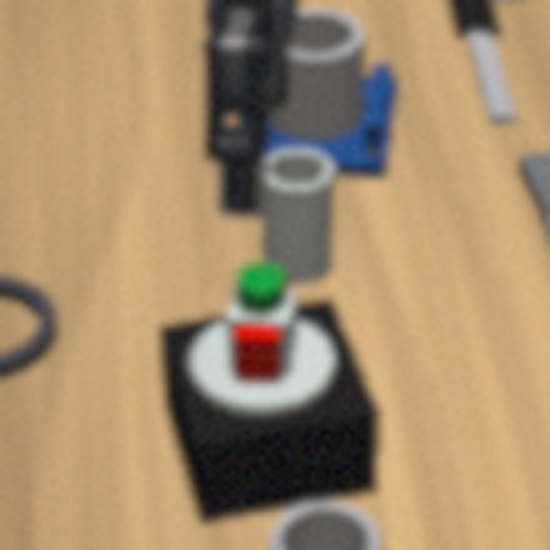

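```bash
python3 -c "
from h import *
p=manip.sense()['tcp_pos'];d=np.array([.214,.977,0])
for k in(-.057,-.0427,.0427):
  for z in(0,.013): print(k,z,((proj('side',p+k*d+[0,0,z])-[230,150]+.5)*5).round(1), ((proj('top',p+k*d+[0,0,z])).round(1)))
g=np.array([.530,-.0195,.118]);print(((proj('side',g)-[230,150]+.5)*5).round(1))
cv2.imwrite('pics/t2.png',crop('top',240,180,110,90,6))
"
```

```text
-0.057 0 [241.3 248.2] [308.3 232.4]
-0.057 0.013 [240.8 225.5] [308.5 232.1]
-0.0427 0 [245.2 229.3] [302.9 231.2]
-0.0427 0.013 [244.7 206.7] [303.  230.9]
0.0427 0 [266.7 125.2] [270.7 223.9]
0.0427 0.013 [266.5 103.2] [270.5 223.5]
[260.3 275.2]
```

View pics/t2.png

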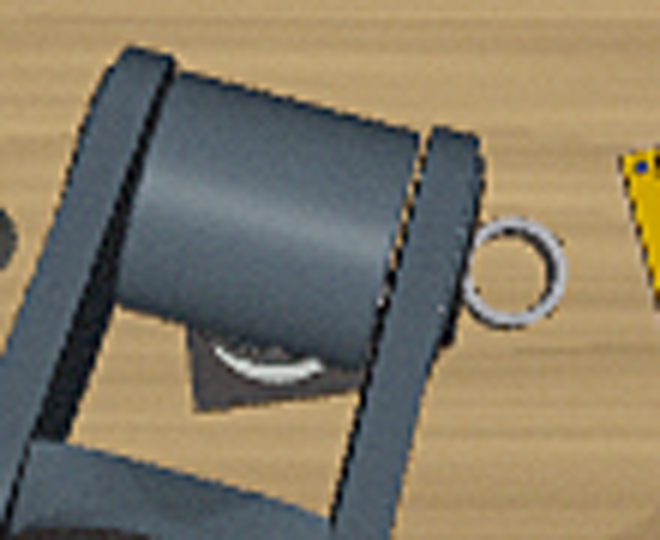

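```bash
python3 -c "
from h import *
go(.5305,-.0195,.065,(.214,.977))"
```

```text
t 2.3 tcp [ 0.5292 -0.0212  0.1811] q [-0.25  0.47  1.72 -0.    0.95  1.53] F [ 0.11 -0.05 -0.03] gap 0.991
travel mm [  1.   -2.  116.1] rot deg [-0.   0.1  0.2]
```

Request:
send_rows([
  {"gripper": 85,"travel": [1,-2,20],"rotation": [0,0,0]},
  {"gripper": 85,"travel": [0,0,25],"rotation": [0,0,0]},
  {"gripper": 85,"travel": [0,0,25],"rotation": [0,0,0]},
  {"gripper": 85,"travel": [0,0,25],"rotation": [0,0,0]},
  {"gripper": 85,"travel": [0,0,15],"rotation": [0,0,0]},
  {"gripper": 85,"travel": [0,0,6],"rotation": [0,0,0]},
  {"gripper": 85,"travel": [0,0,0],"rotation": [0,0,0]},
  {"gripper": 85,"travel": [0,0,0],"rotation": [0,0,0]},
])

```text
t: 2.97
tcp_pos: [0.5316, -0.0198, 0.066]
tool_rot: [0.994, -0.107, 0.001, 0.0]
force: [0.4, -0.2, 0.2]
finger_gap: 0.993
```

```bash
python3 -c "
from h import *
go(.5305,-.0195,.065,(.214,.977))
cv2.imwrite('pics/s3.png',crop('side',250,180,70,80,7))
"
```

```text
t 2.97 tcp [ 0.5316 -0.0198  0.066 ] q [-0.25  0.66  1.8   0.    0.68  1.54] F [ 0.37 -0.19  0.18] gap 0.993
travel mm [-1.1 -0.   1. ] rot deg [ 0.  -0.1  0.1]
```

View pics/s3.png

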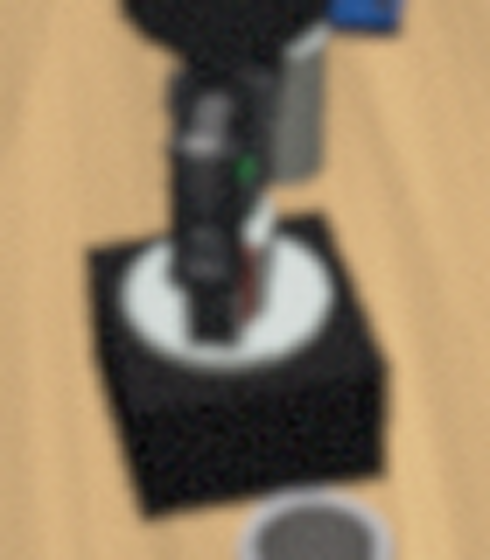

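Request:
send_rows([
  {"gripper": 85,"travel": [-1,0,0.5],"rotation": [0,0,0]},
  {"gripper": 60,"travel": [0,0,0],"rotation": [0,0,0]},
  {"gripper": 52,"travel": [0,0,0],"rotation": [0,0,0]},
  {"gripper": 30,"travel": [0,0,0],"rotation": [0,0,0]},
  {"gripper": 30,"travel": [0,0,0],"rotation": [0,0,0]},
  {"gripper": 30,"travel": [0,0,0],"rotation": [0,0,0]},
  {"gripper": 30,"travel": [0,0,0],"rotation": [0,0,0]},
  {"gripper": 30,"travel": [0,0,0],"rotation": [0,0,0]},
  {"gripper": 30,"travel": [0,0,0],"rotation": [0,0,0]},
  {"gripper": 30,"travel": [0,0,0],"rotation": [0,0,0]},
], newtons=40)

```text
t: 3.85
tcp_pos: [0.5306, -0.019, 0.0661]
tool_rot: [0.994, -0.107, 0.001, -0.0]
force: [-0.8, 1.8, 8.8]
finger_gap: 0.457
```

Request:
send_rows([
  {"gripper": 30,"travel": [0,0,-2],"rotation": [0,0,0]},
  {"gripper": 30,"travel": [0,0,-5],"rotation": [0,0,0]},
  {"gripper": 30,"travel": [0,0,-10],"rotation": [0,0,0]},
  {"gripper": 30,"travel": [0,0,-15],"rotation": [0,0,0]},
  {"gripper": 30,"travel": [0,0,-15],"rotation": [0,0,0]},
  {"gripper": 30,"travel": [0,0,-15],"rotation": [0,0,0]},
  {"gripper": 30,"travel": [0,0,-15],"rotation": [0,0,0]},
  {"gripper": 30,"travel": [0,0,-10],"rotation": [0,0,0]},
  {"gripper": 30,"travel": [0,0,-3],"rotation": [0,0,0]},
  {"gripper": 30,"travel": [0,0,0],"rotation": [0,0,0]},
  {"gripper": 30,"travel": [0,0,0],"rotation": [0,0,0]},
])

```text
t: 4.77
tcp_pos: [0.5293, -0.0192, 0.1544]
tool_rot: [0.994, -0.107, -0.001, -0.0]
force: [-0.2, -0.0, -5.3]
finger_gap: 0.458
```

```bash
python3 -c "
from h import *
go(.530+.0434-.0005,-.0190-.2328,.156,(.214,.977))
cv2.imwrite('pics/s4.png',crop('side',240,120,90,100,6))
"
```

```text
t 4.77 tcp [ 0.5293 -0.0192  0.1544] q [-0.25  0.51  1.75 -0.    0.89  1.54] F [-0.18 -0.01 -5.28] gap 0.458
travel mm [ 92.3 217.9  -1.7] rot deg [-0.   0.1  0. ]
```

View pics/s4.png

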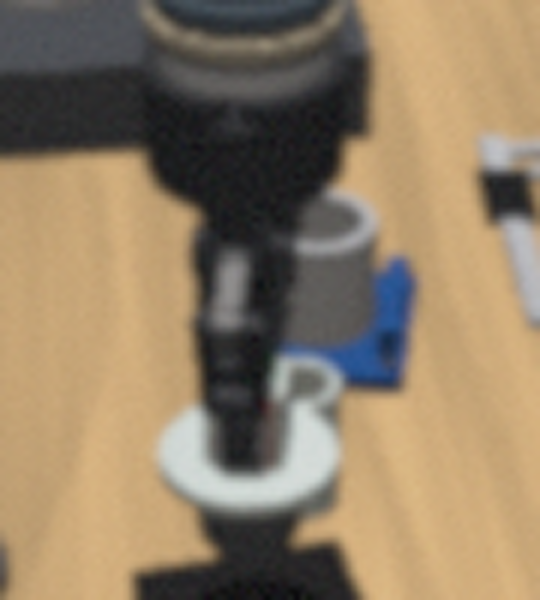

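Request:
send_rows([
  {"gripper": 30,"travel": [6,14,0],"rotation": [0,0,0]},
  {"gripper": 30,"travel": [11,26,0],"rotation": [0,0,0]},
  {"gripper": 30,"travel": [11,26,0],"rotation": [0,0,0]},
  {"gripper": 30,"travel": [11,26,0],"rotation": [0,0,0]},
  {"gripper": 30,"travel": [11,26,0],"rotation": [0,0,0]},
  {"gripper": 30,"travel": [11,26,0],"rotation": [0,0,0]},
  {"gripper": 30,"travel": [11,26,0],"rotation": [0,0,0]},
  {"gripper": 30,"travel": [11,26,0],"rotation": [0,0,0]},
  {"gripper": 30,"travel": [9.3,21.9,0],"rotation": [0,0,0]},
  {"gripper": 30,"travel": [0,0,0],"rotation": [0,0,0]},
  {"gripper": 30,"travel": [0,0,0],"rotation": [0,0,0]},
])

```text
t: 5.73
tcp_pos: [0.5728, -0.2531, 0.1532]
tool_rot: [0.994, -0.109, -0.001, -0.001]
force: [-0.5, 0.7, -5.5]
finger_gap: 0.46
```

```bash
python3 -c "
from h import *
print('held flange side',ray('side',(249.5+.5)/6-.5+240,(449+.5)/6-.5+120,.1503))
go(.5729,-.2518,.154,(.214,.977))
a=crop('side',270,230,85,95,6);b=crop('top',330,180,75,75,6)
o=np.zeros((570,510+450,3),np.uint8);o[:570,:510]=a;o[:450,510:]=b
cv2.imwrite('pics/s5.png',cv2.resize(o,(800,475)))
"
```

```text
held flange side [ 0.52928881 -0.02026556  0.1503    ]
t 5.73 tcp [ 0.5728 -0.2531  0.1532] q [-0.59  0.62  1.5   0.    1.02  1.19] F [-0.47  0.73 -5.51] gap 0.46
travel mm [-0.2 -1.3 -0.8] rot deg [-0.1  0.1 -0.1]
```

View pics/s5.png

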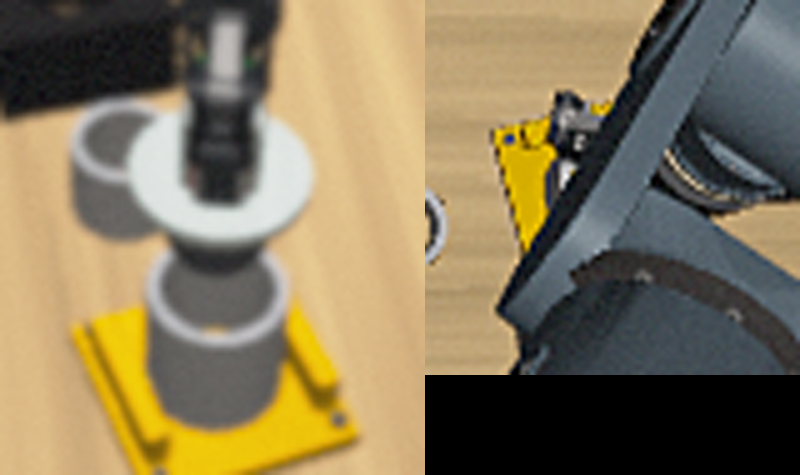

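```bash
cat >> h.py <<'E'
def ext(n,x,y,zs,r,off,k):
    a=np.linspace(0,2*np.pi,90)
    P=np.array([proj(n,[x+r*np.cos(t),y+r*np.sin(t),z]) for z in zs for t in a])
    P=(P-off+.5)*k
    print("L%.1f R%.1f T%.1f B%.1f"%(P[:,0].min(),P[:,0].max(),P[:,1].min(),P[:,1].max()))
E
python3 -c "
from h import *
o=np.array([270,230])
ext('side',.5728,-.2531,[.1431,.1491],.037,o,5)
ext('side',.5740,-.2525,[.074],.031,o,5)
im=manip.snapshot('side')
g=cv2.resize(im[230:325,270:355],None,fx=5,fy=5,interpolation=cv2.INTER_CUBIC).astype(int)
m=((g.min(2)>150)).astype(np.uint8)
n,l,s,c=cv2.connectedComponentsWithStats(m)
for i in range(1,n):
  if s[i][4]>300: print(s[i])
"
```

```text
L129.2 R313.5 T102.2 B247.7
L144.1 R289.6 T232.3 B345.7
[ 212   19   25   57 1179]
[   66    98   249   139 15755]
[ 144  247  148   99 3844]
```

Request:
send_rows([
  {"gripper": 30,"travel": [1.5,-0.9,5],"rotation": [0,0,0]},
  {"gripper": 30,"travel": [0,0,8],"rotation": [0,0,0]},
  {"gripper": 30,"travel": [0,0,8],"rotation": [0,0,0]},
  {"gripper": 30,"travel": [0,0,5],"rotation": [0,0,0]},
  {"gripper": 30,"travel": [0,0,3],"rotation": [0,0,0]},
  {"gripper": 30,"travel": [0,0,3],"rotation": [0,0,0]},
  {"gripper": 30,"travel": [0,0,2],"rotation": [0,0,0]},
  {"gripper": 30,"travel": [0,0,0],"rotation": [0,0,0]},
])

```text
t: 6.55
tcp_pos: [0.5749, -0.2513, 0.1203]
tool_rot: [0.994, -0.107, -0.0, -0.0]
force: [-0.3, 1.0, -5.9]
finger_gap: 0.457
```

Request:
send_rows([
  {"gripper": 30,"travel": [0,0.3,2],"rotation": [0,0,0]},
  {"gripper": 30,"travel": [0,0,2],"rotation": [0,0,0]},
  {"gripper": 30,"travel": [0,0,2],"rotation": [0,0,0]},
  {"gripper": 30,"travel": [0,0,2],"rotation": [0,0,0]},
  {"gripper": 30,"travel": [0,0,2],"rotation": [0,0,0]},
  {"gripper": 30,"travel": [0,0,0],"rotation": [0,0,0]},
])

```text
t: 7.05
tcp_pos: [0.5747, -0.2515, 0.1103]
tool_rot: [0.994, -0.107, -0.0, -0.0]
force: [-0.3, -0.3, -4.6]
finger_gap: 0.459
```

Request:
send_rows([
  {"gripper": 30,"travel": [0,0,3],"rotation": [0,0,0]},
  {"gripper": 30,"travel": [0,0,4],"rotation": [0,0,0]},
  {"gripper": 30,"travel": [0,0,4],"rotation": [0,0,0]},
  {"gripper": 30,"travel": [0,0,4],"rotation": [0,0,0]},
  {"gripper": 30,"travel": [0,0,3],"rotation": [0,0,0]},
  {"gripper": 30,"travel": [0,0,3],"rotation": [0,0,0]},
  {"gripper": 30,"travel": [0,0,2],"rotation": [0,0,0]},
  {"gripper": 30,"travel": [0,0,0],"rotation": [0,0,0]},
])

```text
t: 7.72
tcp_pos: [0.5747, -0.2514, 0.0872]
tool_rot: [0.994, -0.107, -0.0, -0.0]
force: [0.2, 0.7, -5.6]
finger_gap: 0.454
```

Request:
send_rows([
  {"gripper": 30,"travel": [0,0,1],"rotation": [0,0,0]},
  {"gripper": 30,"travel": [0,0,1],"rotation": [0,0,0]},
  {"gripper": 30,"travel": [0,0,0.7],"rotation": [0,0,0]},
  {"gripper": 30,"travel": [0,0,0],"rotation": [0,0,0]},
])

```text
t: 8.05
tcp_pos: [0.5751, -0.2516, 0.0851]
tool_rot: [0.994, -0.107, 0.0, -0.0]
force: [-0.1, 0.3, -3.9]
finger_gap: 0.457
```

Request:
send_rows([
  {"gripper": 30,"travel": [0,0,0.7],"rotation": [0,0,0]},
  {"gripper": 30,"travel": [0,0,0.5],"rotation": [0,0,0]},
  {"gripper": 30,"travel": [0,0,0.3],"rotation": [0,0,0]},
  {"gripper": 30,"travel": [0,0,0],"rotation": [0,0,0]},
])

```text
t: 8.38
tcp_pos: [0.5751, -0.2517, 0.0842]
tool_rot: [0.994, -0.107, 0.0, 0.0]
force: [-1.6, 1.1, 0.8]
finger_gap: 0.462
```

Request:
send_rows([
  {"gripper": 46,"travel": [0,0,0],"rotation": [0,0,0]},
  {"gripper": 55,"travel": [0,0,0],"rotation": [0,0,0]},
  {"gripper": 70,"travel": [0,0,0],"rotation": [0,0,0]},
  {"gripper": 85,"travel": [0,0,0],"rotation": [0,0,0]},
  {"gripper": 85,"travel": [0,0,0],"rotation": [0,0,0]},
  {"gripper": 85,"travel": [0,0,0],"rotation": [0,0,0]},
  {"gripper": 85,"travel": [0,0,-10],"rotation": [0,0,0]},
  {"gripper": 85,"travel": [0,0,-25],"rotation": [0,0,0]},
  {"gripper": 85,"travel": [0,0,-35],"rotation": [0,0,0]},
  {"gripper": 85,"travel": [0,0,-10],"rotation": [0,0,0]},
  {"gripper": 85,"travel": [0,0,0],"rotation": [0,0,0]},
])

```text
t: 9.3
tcp_pos: [0.5775, -0.2532, 0.1681]
tool_rot: [0.994, -0.107, 0.004, 0.002]
force: [-0.2, -0.3, -0.3]
finger_gap: 0.993
```

```bash
python3 -c "
from h import *
go(.5747,-.2516,.145,(.214,.977))
cv2.imwrite('pics/s6.png',crop('side',270,220,85,105,5))
o=np.array([270,220])
ext('side',.5747,-.2516,[.074,.080],.037,o,5)
ext('side',.5747,-.2516,[.1355],.013,o,5)
"
```

```text
t 9.3 tcp [ 0.5775 -0.2532  0.1681] q [-0.59  0.6   1.48  0.    1.04  1.2 ] F [-0.24 -0.28 -0.31] gap 0.993
travel mm [-3.2 -1.  23.1] rot deg [ 0.2 -0.5  0. ]
L131.4 R305.9 T261.1 B405.5
L192.0 R255.9 T214.0 B261.4
```

View pics/s6.png

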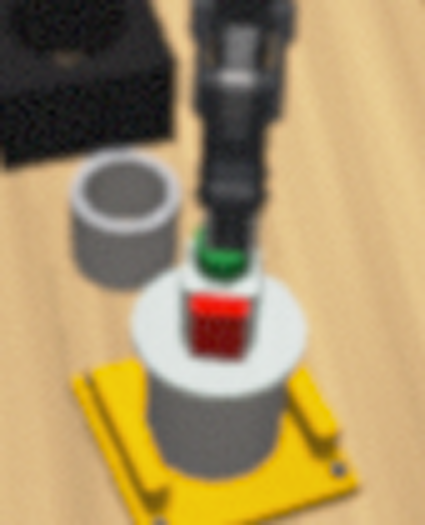

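Request:
send_rows([
  {"gripper": 0,"travel": [0,0,0],"rotation": [0,0,0]},
  {"gripper": 0,"travel": [0,0,0],"rotation": [0,0,0]},
  {"gripper": 0,"travel": [0,0,0],"rotation": [0,0,0]},
  {"gripper": 0,"travel": [0,0,0],"rotation": [0,0,0]},
  {"gripper": 0,"travel": [0,0,0],"rotation": [0,0,0]},
  {"gripper": 0,"travel": [0,0,0],"rotation": [0,0,0]},
  {"gripper": 0,"travel": [0,0,0],"rotation": [0,0,0]},
  {"gripper": 0,"travel": [0,0,10],"rotation": [0,0,0]},
  {"gripper": 0,"travel": [0,0,10],"rotation": [0,0,0]},
  {"gripper": 0,"travel": [0,0,0],"rotation": [0,0,0]},
  {"gripper": 0,"travel": [0,0,0],"rotation": [0,0,0]},
])

```text
t: 10.27
tcp_pos: [0.5742, -0.2511, 0.1421]
tool_rot: [0.994, -0.107, -0.001, -0.001]
force: [0.2, 0.0, 0.1]
finger_gap: 0.0
```

```bash
python3 -c "
from h import *
go(.5747,-.2516,.138,(.214,.977))"
```

```text
t 10.27 tcp [ 0.5742 -0.2511  0.1421] q [-0.59  0.64  1.5  -0.    1.    1.2 ] F [0.2  0.04 0.1 ] gap 0.0
travel mm [0.6 0.4 4.1] rot deg [-0.1  0.2  0. ]
```

Request:
send_rows([
  {"gripper": 0,"travel": [0.6,0.4,2],"rotation": [0,0,0]},
  {"gripper": 0,"travel": [0,0,1.5],"rotation": [0,0,0]},
  {"gripper": 0,"travel": [0,0,1],"rotation": [0,0,0]},
  {"gripper": 0,"travel": [0,0,0.5],"rotation": [0,0,0]},
  {"gripper": 0,"travel": [0,0,0.5],"rotation": [0,0,0]},
  {"gripper": 0,"travel": [0,0,0.5],"rotation": [0,0,0]},
  {"gripper": 0,"travel": [0,0,0],"rotation": [0,0,0]},
])

```text
t: 10.85
tcp_pos: [0.5755, -0.2521, 0.1376]
tool_rot: [0.994, -0.107, 0.0, 0.0]
force: [-0.1, 0.2, 0.6]
finger_gap: -0.001
```

Request:
send_rows([
  {"gripper": 0,"travel": [0,0,0.4],"rotation": [0,0,0]},
  {"gripper": 0,"travel": [0,0,0.4],"rotation": [0,0,0]},
  {"gripper": 0,"travel": [0,0,0.4],"rotation": [0,0,0]},
  {"gripper": 0,"travel": [0,0,0.3],"rotation": [0,0,0]},
  {"gripper": 0,"travel": [0,0,0],"rotation": [0,0,0]},
  {"gripper": 0,"travel": [0,0,0],"rotation": [0,0,0]},
])

```text
t: 11.35
tcp_pos: [0.5756, -0.2522, 0.1361]
tool_rot: [0.994, -0.107, 0.0, 0.0]
force: [-0.1, 0.2, 1.0]
finger_gap: -0.005
```

Request:
send_rows([
  {"gripper": 0,"travel": [-0.7,0.2,0.3],"rotation": [0,0,0]},
  {"gripper": 0,"travel": [0,0,0.3],"rotation": [0,0,0]},
  {"gripper": 0,"travel": [0,0,0.4],"rotation": [0,0,0]},
  {"gripper": 0,"travel": [0,0,0],"rotation": [0,0,0]},
  {"gripper": 0,"travel": [0,0,0],"rotation": [0,0,0]},
])

```text
t: 11.77
tcp_pos: [0.5748, -0.2523, 0.1352]
tool_rot: [0.994, -0.107, 0.0, 0.0]
force: [-0.5, -0.4, 0.8]
finger_gap: 0.0
```

Request:
send_rows([
  {"gripper": 0,"travel": [0,0,0.3],"rotation": [0,0,0]},
  {"gripper": 0,"travel": [0,0,0.3],"rotation": [0,0,0]},
  {"gripper": 0,"travel": [0,0,0.4],"rotation": [0,0,0]},
  {"gripper": 0,"travel": [0,0,0],"rotation": [0,0,0]},
  {"gripper": 0,"travel": [0,0,0],"rotation": [0,0,0]},
])

```text
t: 12.18
tcp_pos: [0.5746, -0.2527, 0.1347]
tool_rot: [0.994, -0.107, -0.0, 0.001]
force: [-2.3, -2.0, 5.4]
finger_gap: 0.0
```

Request:
send_rows([
  {"gripper": 0,"travel": [0,0,0.2],"rotation": [0,0,0]},
  {"gripper": 0,"travel": [0,0,0.2],"rotation": [0,0,0]},
  {"gripper": 0,"travel": [0,0,0.2],"rotation": [0,0,0]},
  {"gripper": 0,"travel": [0,0,0],"rotation": [0,0,0]},
  {"gripper": 0,"travel": [0,0,0],"rotation": [0,0,0]},
])

```text
t: 12.6
tcp_pos: [0.5747, -0.2528, 0.1347]
tool_rot: [0.994, -0.107, 0.0, 0.001]
force: [-3.1, -1.0, 8.0]
finger_gap: 0.003
```

Request:
send_rows([
  {"gripper": 0,"travel": [0,0,0.2],"rotation": [0,0,0]},
  {"gripper": 0,"travel": [0,0,0.2],"rotation": [0,0,0]},
  {"gripper": 0,"travel": [0,0,0.2],"rotation": [0,0,0]},
  {"gripper": 0,"travel": [0,0,0],"rotation": [0,0,0]},
  {"gripper": 0,"travel": [0,0,0],"rotation": [0,0,0]},
])

```text
t: 13.02
tcp_pos: [0.5747, -0.2528, 0.1342]
tool_rot: [0.994, -0.107, 0.0, 0.001]
force: [-2.9, 0.0, 7.3]
finger_gap: 0.002
```

Request:
send_rows([
  {"gripper": 0,"travel": [0,0,0.2],"rotation": [0,0,0]},
  {"gripper": 0,"travel": [0,0,0.2],"rotation": [0,0,0]},
  {"gripper": 0,"travel": [0,0,0.2],"rotation": [0,0,0]},
  {"gripper": 0,"travel": [0,0,0.1],"rotation": [0,0,0]},
  {"gripper": 0,"travel": [0,0,0],"rotation": [0,0,0]},
])

```text
t: 13.43
tcp_pos: [0.5746, -0.2527, 0.1335]
tool_rot: [0.994, -0.107, 0.0, 0.001]
force: [-2.8, -0.7, 7.8]
finger_gap: 0.001
```

Request:
send_rows([
  {"gripper": 0,"travel": [0,0,0.2],"rotation": [0,0,0]},
  {"gripper": 0,"travel": [0,0,0.2],"rotation": [0,0,0]},
  {"gripper": 0,"travel": [0,0,0.2],"rotation": [0,0,0]},
  {"gripper": 0,"travel": [0,0,0.2],"rotation": [0,0,0]},
  {"gripper": 0,"travel": [0,0,0],"rotation": [0,0,0]},
])

```text
t: 13.85
tcp_pos: [0.5747, -0.2527, 0.1327]
tool_rot: [0.994, -0.107, 0.0, 0.001]
force: [-3.6, -1.0, 8.1]
finger_gap: -0.001
```

Request:
send_rows([
  {"gripper": 0,"travel": [0,0,0.2],"rotation": [0,0,0]},
  {"gripper": 0,"travel": [0,0,0.2],"rotation": [0,0,0]},
  {"gripper": 0,"travel": [0,0,0.2],"rotation": [0,0,0]},
  {"gripper": 0,"travel": [0,0,0.2],"rotation": [0,0,0]},
  {"gripper": 0,"travel": [0,0,0],"rotation": [0,0,0]},
])

```text
t: 14.27
tcp_pos: [0.5747, -0.2527, 0.1319]
tool_rot: [0.994, -0.107, 0.0, 0.001]
force: [-2.8, -0.7, 8.2]
finger_gap: 0.001
```

Request:
send_rows([
  {"gripper": 0,"travel": [0,0,0.2],"rotation": [0,0,0]},
  {"gripper": 0,"travel": [0,0,0.2],"rotation": [0,0,0]},
  {"gripper": 0,"travel": [0,0,0.2],"rotation": [0,0,0]},
  {"gripper": 0,"travel": [0,0,0.2],"rotation": [0,0,0]},
  {"gripper": 0,"travel": [0,0,0],"rotation": [0,0,0]},
])

```text
t: 14.68
tcp_pos: [0.5747, -0.2528, 0.1311]
tool_rot: [0.994, -0.107, 0.0, 0.001]
force: [-3.7, -0.8, 8.4]
finger_gap: 0.001
```

Request:
send_rows([
  {"gripper": 0,"travel": [0,0,0.2],"rotation": [0,0,0]},
  {"gripper": 0,"travel": [0,0,0.2],"rotation": [0,0,0]},
  {"gripper": 0,"travel": [0,0,0.2],"rotation": [0,0,0]},
  {"gripper": 0,"travel": [0,0,0.2],"rotation": [0,0,0]},
  {"gripper": 0,"travel": [0,0,0],"rotation": [0,0,0]},
])

```text
t: 15.1
tcp_pos: [0.5747, -0.2528, 0.1305]
tool_rot: [0.994, -0.107, 0.0, 0.001]
force: [-3.5, -0.5, 10.4]
finger_gap: 0.004
```

Request:
send_rows([
  {"gripper": 0,"travel": [0,0,0.2],"rotation": [0,0,0]},
  {"gripper": 0,"travel": [0,0,0],"rotation": [0,0,0]},
  {"gripper": 0,"travel": [0,0,0],"rotation": [0,0,0]},
])

```text
t: 15.35
tcp_pos: [0.5747, -0.2528, 0.1304]
tool_rot: [0.994, -0.107, 0.0, 0.001]
force: [-3.4, -0.4, 10.5]
finger_gap: 0.002
```

Request:
send_rows([
  {"gripper": 0,"travel": [0,0,0.2],"rotation": [0,0,0]},
  {"gripper": 0,"travel": [0,0,0],"rotation": [0,0,0]},
  {"gripper": 0,"travel": [0,0,0],"rotation": [0,0,0]},
])

```text
t: 15.6
tcp_pos: [0.5747, -0.2528, 0.1303]
tool_rot: [0.994, -0.107, 0.0, 0.001]
force: [-4.2, -1.2, 9.7]
finger_gap: 0.0
```

Request:
send_rows([
  {"gripper": 0,"travel": [0,0,0.2],"rotation": [0,0,0]},
  {"gripper": 0,"travel": [0,0,0],"rotation": [0,0,0]},
  {"gripper": 0,"travel": [0,0,0],"rotation": [0,0,0]},
])

```text
t: 15.85
tcp_pos: [0.5747, -0.2528, 0.1302]
tool_rot: [0.994, -0.107, 0.0, 0.001]
force: [-4.2, -0.5, 11.0]
finger_gap: 0.002
```

Request:
send_rows([
  {"gripper": 0,"travel": [0,0,-1],"rotation": [0,0,0]},
  {"gripper": 0,"travel": [0,0,-4],"rotation": [0,0,0]},
  {"gripper": 0,"travel": [0,0,-15],"rotation": [0,0,0]},
  {"gripper": 0,"travel": [0,0,-20],"rotation": [0,0,0]},
  {"gripper": 85,"travel": [0,0,-10],"rotation": [0,0,-6]},
  {"gripper": 85,"travel": [0,0,-5],"rotation": [0,0,-7]},
  {"gripper": 85,"travel": [0,0,0],"rotation": [0,0,-7]},
  {"gripper": 85,"travel": [0,0,0],"rotation": [0,0,-7]},
  {"gripper": 85,"travel": [0,0,0],"rotation": [0,0,-7]},
  {"gripper": 85,"travel": [0,0,0],"rotation": [0,0,-7]},
  {"gripper": 85,"travel": [0,0,0],"rotation": [0,0,-7]},
  {"gripper": 85,"travel": [0,0,0],"rotation": [0,0,-7]},
])

```text
t: 16.85
tcp_pos: [0.5748, -0.2517, 0.1829]
tool_rot: [0.93, 0.367, 0.0, -0.001]
force: [0.2, 0.2, -0.1]
finger_gap: 0.997
```

Request:
send_rows([
  {"gripper": 85,"travel": [0,0,0],"rotation": [0,0,-7]},
  {"gripper": 85,"travel": [0,0,0],"rotation": [0,0,-7]},
  {"gripper": 85,"travel": [0,0,0],"rotation": [0,0,-7]},
  {"gripper": 85,"travel": [0,0,0],"rotation": [0,0,-7]},
  {"gripper": 85,"travel": [0,0,0],"rotation": [0,0,-7]},
  {"gripper": 85,"travel": [0,0,0],"rotation": [0,0,0]},
  {"gripper": 85,"travel": [0,0,0],"rotation": [0,0,0]},
])

```text
t: 17.43
tcp_pos: [0.5748, -0.2518, 0.183]
tool_rot: [0.78, 0.626, 0.0, -0.0]
force: [-0.2, 0.7, 0.7]
finger_gap: 0.996
```

```bash
python3 -c "
from h import *
go(.5747,-.2518,.084,(.977,-.214))
cv2.imwrite('pics/s7.png',crop('side',265,190,95,135,4))
"
```

```text
t 17.43 tcp [ 0.5748 -0.2518  0.183 ] q [-0.59  0.59  1.47  0.    1.08 -0.37] F [-0.21  0.73  0.71] gap 0.996
travel mm [-0.1 -0.  99. ] rot deg [-0.  -0.  -0.2]
```

View pics/s7.png

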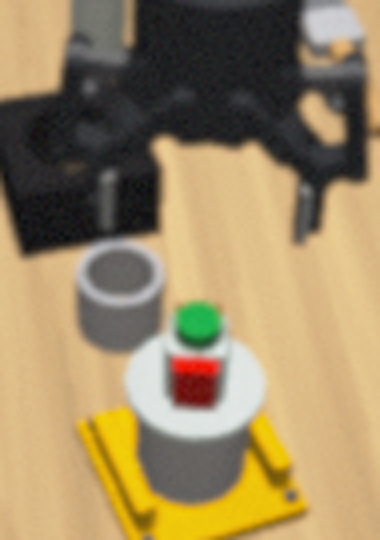

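Request:
send_rows([
  {"gripper": 85,"travel": [0,0,15],"rotation": [0,0,0]},
  {"gripper": 85,"travel": [0,0,25],"rotation": [0,0,0]},
  {"gripper": 85,"travel": [0,0,25],"rotation": [0,0,0]},
  {"gripper": 85,"travel": [0,0,20],"rotation": [0,0,0]},
  {"gripper": 85,"travel": [0,0,10],"rotation": [0,0,0]},
  {"gripper": 60,"travel": [0,0,0],"rotation": [0,0,0]},
  {"gripper": 40,"travel": [0,0,0],"rotation": [0,0,0]},
  {"gripper": 34,"travel": [0,0,0],"rotation": [0,0,0]},
  {"gripper": 20,"travel": [0,0,0],"rotation": [0,0,0]},
  {"gripper": 20,"travel": [0,0,0],"rotation": [0,0,0]},
  {"gripper": 20,"travel": [0,0,0],"rotation": [0,0,0]},
  {"gripper": 20,"travel": [0,0,0],"rotation": [0,0,0]},
], newtons=50)

```text
t: 18.48
tcp_pos: [0.5747, -0.2525, 0.0902]
tool_rot: [0.779, 0.627, -0.0, 0.001]
force: [-3.2, 1.4, 5.0]
finger_gap: 0.365
```

Request:
send_rows([
  {"gripper": 20,"travel": [0,0,-1],"rotation": [0,0,0]},
  {"gripper": 20,"travel": [0,0,-1],"rotation": [0,0,0]},
  {"gripper": 20,"travel": [0,0,-2],"rotation": [0,0,0]},
  {"gripper": 20,"travel": [0,0,-3],"rotation": [0,0,0]},
  {"gripper": 20,"travel": [0,0,-3],"rotation": [0,0,0]},
  {"gripper": 20,"travel": [0,0,0],"rotation": [0,0,0]},
])

```text
t: 18.98
tcp_pos: [0.5748, -0.2518, 0.0987]
tool_rot: [0.779, 0.627, 0.0, -0.0]
force: [0.1, 1.1, -1.3]
finger_gap: 0.365
```

Request:
send_rows([
  {"gripper": 20,"travel": [0,0,-3],"rotation": [0,0,0]},
  {"gripper": 20,"travel": [0,0,-3],"rotation": [0,0,0]},
  {"gripper": 20,"travel": [0,0,0],"rotation": [0,0,0]},
  {"gripper": 20,"travel": [0,0,0],"rotation": [0,0,0]},
])

```text
t: 19.32
tcp_pos: [0.5748, -0.2521, 0.1051]
tool_rot: [0.779, 0.627, -0.0, -0.0]
force: [-1.0, 0.7, -2.8]
finger_gap: 0.365
```

```bash
python3 -c "
from h import *
go(.5747,-.2518,.084,(.977,-.214))
cv2.imwrite('pics/s8.png',crop('side',265,210,95,115,5))
"
```

```text
t 19.32 tcp [ 0.5748 -0.2521  0.1051] q [-0.59  0.69  1.53  0.    0.93 -0.38] F [-0.99  0.68 -2.75] gap 0.365
travel mm [ 0.2 -0.1 21.1] rot deg [-0. -0.  0.]
```

View pics/s8.png

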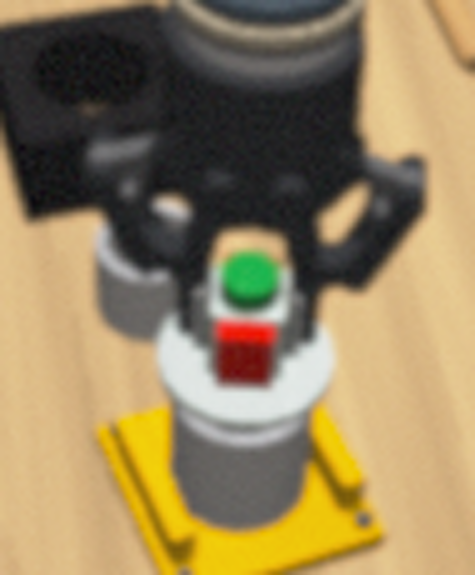

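Request:
send_rows([
  {"gripper": 20,"travel": [0,0,-5],"rotation": [0,0,0]},
  {"gripper": 20,"travel": [0,0,-8],"rotation": [0,0,0]},
  {"gripper": 20,"travel": [0,0,-12],"rotation": [0,0,0]},
  {"gripper": 20,"travel": [0,0,-12],"rotation": [0,0,0]},
  {"gripper": 20,"travel": [0,0,-12],"rotation": [0,0,0]},
  {"gripper": 20,"travel": [0,0,-6],"rotation": [0,0,0]},
  {"gripper": 20,"travel": [0,0,0],"rotation": [0,0,0]},
  {"gripper": 20,"travel": [0,0,0],"rotation": [0,0,0]},
])

```text
t: 20.03
tcp_pos: [0.5751, -0.2524, 0.1604]
tool_rot: [0.779, 0.627, 0.0, 0.001]
force: [-0.3, -0.6, -4.3]
finger_gap: 0.37
```

```bash
python3 -c "
from h import *
go(.532,-.0198,.16,(.977,-.214))
cv2.imwrite('pics/s9.png',manip.snapshot('side')[:,:,::-1])
"
```

```text
t 20.03 tcp [ 0.5751 -0.2524  0.1604] q [-0.59  0.61  1.49 -0.    1.03 -0.38] F [-0.32 -0.57 -4.32] gap 0.37
travel mm [ 2.18e+02 -9.18e+01  1.00e-01] rot deg [0.1 0.  0. ]
```

Request:
send_rows([
  {"gripper": 20,"travel": [12,-5,0],"rotation": [0,0,0]},
  {"gripper": 20,"travel": [24,-10,0],"rotation": [0,0,0]},
  {"gripper": 20,"travel": [26,-11,0],"rotation": [0,0,0]},
  {"gripper": 20,"travel": [26,-11,0],"rotation": [0,0,0]},
  {"gripper": 20,"travel": [26,-11,0],"rotation": [0,0,0]},
  {"gripper": 20,"travel": [26,-11,0],"rotation": [0,0,0]},
  {"gripper": 20,"travel": [26,-11,0],"rotation": [0,0,0]},
  {"gripper": 20,"travel": [24,-10,0],"rotation": [0,0,0]},
  {"gripper": 20,"travel": [18,-7.8,0],"rotation": [0,0,0]},
  {"gripper": 20,"travel": [10,-4,0],"rotation": [0,0,0]},
  {"gripper": 20,"travel": [0,0,0],"rotation": [0,0,0]},
  {"gripper": 20,"travel": [0,0,0],"rotation": [0,0,0]},
])

```text
t: 21.08
tcp_pos: [0.5317, -0.0193, 0.1592]
tool_rot: [0.778, 0.628, -0.0, 0.0]
force: [0.4, 0.7, -4.4]
finger_gap: 0.365
```

```bash
python3 -c "
from h import *
go(.532,-.0198,.1,(.977,-.214))
im=manip.snapshot('side');cv2.imwrite('pics/s10.png',im[:,:,::-1])
p=manip.sense()['tcp_pos'];fz=.074+p[2]-.0902
o=np.array([240,120]);ext('side',p[0],p[1],[fz,fz+.006],.037,o,6)
g=cv2.resize(im[120:240,240:330],None,fx=6,fy=6,interpolation=cv2.INTER_CUBIC).astype(int)
n,l,s,c=cv2.connectedComponentsWithStats((g.min(2)>150).astype(np.uint8))
print([list(r) for r in s[1:] if r[4]>300])
hsv=cv2.cvtColor(im,cv2.COLOR_RGB2HSV)
print('flange z',fz,'plunger px',proj('side',[p[0]-.025,p[1],fz-.026]).round(1),proj('side',[p[0]+.025,p[1],fz-.026]).round(1))
"
```

```text
t 21.08 tcp [ 0.5317 -0.0193  0.1592] q [-0.25  0.51  1.74 -0.    0.9  -0.03] F [ 0.42  0.74 -4.4 ] gap 0.365
travel mm [-0.4  0.4 59.2] rot deg [0.  0.  0.1]
L166.3 R348.0 T397.6 B519.4
[[np.int32(478), np.int32(134), np.int32(62), np.int32(33), np.int32(1293)], [np.int32(504), np.int32(221), np.int32(36), np.int32(99), np.int32(2309)], [np.int32(213), np.int32(379), np.int32(25), np.int32(18), np.int32(310)], [np.int32(161), np.int32(422), np.int32(189), np.int32(86), np.int32(8686)]]
flange z 0.14317073025095467 plunger px [272.5 205.6] [292.4 204.2]
```

Request:
send_rows([
  {"gripper": 20,"travel": [0,0,8],"rotation": [0,0,0]},
  {"gripper": 20,"travel": [0,0,12],"rotation": [0,0,0]},
  {"gripper": 20,"travel": [0,0,12],"rotation": [0,0,0]},
  {"gripper": 20,"travel": [0,0,8],"rotation": [0,0,0]},
  {"gripper": 20,"travel": [0,0,5],"rotation": [0,0,0]},
  {"gripper": 20,"travel": [0,0,5],"rotation": [0,0,0]},
  {"gripper": 20,"travel": [0,0,5],"rotation": [0,0,0]},
  {"gripper": 20,"travel": [0,0,0],"rotation": [0,0,0]},
])

```text
t: 21.8
tcp_pos: [0.5314, -0.0198, 0.1036]
tool_rot: [0.779, 0.627, -0.0, -0.0]
force: [-0.4, 0.5, -4.4]
finger_gap: 0.365
```

Request:
send_rows([
  {"gripper": 20,"travel": [0,0,3],"rotation": [0,0,0]},
  {"gripper": 20,"travel": [0,0,3],"rotation": [0,0,0]},
  {"gripper": 20,"travel": [0,0,3],"rotation": [0,0,0]},
  {"gripper": 20,"travel": [0,0,3],"rotation": [0,0,0]},
  {"gripper": 20,"travel": [0,0,3],"rotation": [0,0,0]},
  {"gripper": 20,"travel": [0,0,0],"rotation": [0,0,0]},
])

```text
t: 22.3
tcp_pos: [0.5314, -0.0195, 0.0889]
tool_rot: [0.779, 0.627, -0.0, -0.0]
force: [-0.1, 0.3, -6.0]
finger_gap: 0.362
```

Request:
send_rows([
  {"gripper": 20,"travel": [0,0,4],"rotation": [0,0,0]},
  {"gripper": 20,"travel": [0,0,4],"rotation": [0,0,0]},
  {"gripper": 20,"travel": [0,0,3],"rotation": [0,0,0]},
  {"gripper": 20,"travel": [0,0,2],"rotation": [0,0,0]},
  {"gripper": 20,"travel": [0,0,1],"rotation": [0,0,0]},
  {"gripper": 20,"travel": [0,0,0],"rotation": [0,0,0]},
])

```text
t: 22.8
tcp_pos: [0.5316, -0.0196, 0.0751]
tool_rot: [0.779, 0.627, -0.0, -0.0]
force: [-0.4, 0.4, -5.0]
finger_gap: 0.364
```

Request:
send_rows([
  {"gripper": 20,"travel": [0,0,1],"rotation": [0,0,0]},
  {"gripper": 20,"travel": [0,0,1],"rotation": [0,0,0]},
  {"gripper": 20,"travel": [0,0,0.7],"rotation": [0,0,0]},
  {"gripper": 20,"travel": [0,0,0.3],"rotation": [0,0,0]},
  {"gripper": 20,"travel": [0,0,0],"rotation": [0,0,0]},
])

```text
t: 23.22
tcp_pos: [0.5317, -0.0196, 0.0724]
tool_rot: [0.779, 0.627, -0.0, -0.0]
force: [1.2, 0.3, -5.0]
finger_gap: 0.363
```

Request:
send_rows([
  {"gripper": 20,"travel": [0,0,0.5],"rotation": [0,0,0]},
  {"gripper": 20,"travel": [0,0,0.5],"rotation": [0,0,0]},
  {"gripper": 20,"travel": [0,0,0],"rotation": [0,0,0]},
  {"gripper": 20,"travel": [0,0,0],"rotation": [0,0,0]},
])

```text
t: 23.55
tcp_pos: [0.5318, -0.0196, 0.0721]
tool_rot: [0.779, 0.627, 0.0, 0.0]
force: [-2.5, 0.0, 5.6]
finger_gap: 0.367
```

Seated on the stand (force jumped to +5.6). Release and retreat.

Request:
send_rows([
  {"gripper": 36,"travel": [0,0,0],"rotation": [0,0,0]},
  {"gripper": 50,"travel": [0,0,0],"rotation": [0,0,0]},
  {"gripper": 70,"travel": [0,0,0],"rotation": [0,0,0]},
  {"gripper": 85,"travel": [0,0,0],"rotation": [0,0,0]},
  {"gripper": 85,"travel": [0,0,0],"rotation": [0,0,0]},
  {"gripper": 85,"travel": [0,0,-5],"rotation": [0,0,0]},
  {"gripper": 85,"travel": [0,0,-20],"rotation": [0,0,0]},
  {"gripper": 85,"travel": [0,0,-30],"rotation": [0,0,0]},
  {"gripper": 85,"travel": [0,0,-30],"rotation": [0,0,0]},
  {"gripper": 85,"travel": [0,0,-30],"rotation": [0,0,0]},
  {"gripper": 85,"travel": [0,0,-20],"rotation": [0,0,0]},
  {"gripper": 85,"travel": [0,0,0],"rotation": [0,0,0]},
])

```text
t: 24.55
tcp_pos: [0.5347, -0.0202, 0.2113]
tool_rot: [0.779, 0.627, 0.003, 0.004]
force: [0.4, -0.2, 0.8]
finger_gap: 0.994
```

```bash
python3 -c "
from h import *
s=manip.sense();print(s['t'],s['tcp_pos'],s['force'])
im=manip.snapshot('side').astype(int);im0=cv2.imread('pics/side0.png')[:,:,::-1].astype(int)
cv2.imwrite('pics/s11.png',im[:,:,::-1])
for a in(im0,im):
  w=a[190:260,250:320]
  gm=(w[:,:,1]>w[:,:,0]+40)&(w[:,:,1]>w[:,:,2]+40); rm=(w[:,:,0]>w[:,:,1]+60)&(w[:,:,0]>w[:,:,2]+60); fl=w.min(2)>150
  for m in(gm,rm,fl):
    y,x=np.nonzero(m);print(len(x),x.mean().round(2),y.mean().round(2),x.min(),x.max(),y.min(),y.max())
print('expected green shift px',proj('side',[.5316,-.0196,.118])-proj('side',[.5316,-.0196,.1125]))
d=np.abs(im-im0).sum(2)>90
n,l,st,c=cv2.connectedComponentsWithStats(d.astype(np.uint8));print([list(map(int,r)) for r in st[1:] if r[4]>15])
"
```

```text
24.55 [ 0.53472582 -0.02024056  0.21134229] [ 0.42906894 -0.205129    0.83313111]
57 32.05 15.61 28 36 12 19
80 31.1 29.02 26 36 25 34
342 34.19 36.99 18 55 18 69
54 32.37 17.15 28 36 14 21
82 31.63 28.82 27 36 24 34
324 34.57 37.51 19 55 18 69
expected green shift px [-0.02160762 -1.71760263]
[[30, 0, 18, 41, 162], [47, 0, 21, 44, 535], [118, 0, 21, 26, 379], [185, 0, 118, 57, 3179], [273, 18, 11, 7, 47], [291, 25, 8, 4, 22], [128, 30, 6, 7, 29], [294, 31, 12, 7, 47], [129, 56, 7, 10, 36], [255, 61, 46, 71, 2109], [47, 67, 121, 115, 6841], [60, 77, 10, 25, 78], [60, 102, 10, 9, 75], [249, 127, 68, 44, 982], [0, 152, 38, 14, 208], [0, 188, 37, 22, 541], [280, 210, 8, 4, 17], [0, 352, 42, 68, 2010]][ WARN:0@0.746] global loadsave.cpp:1063 imwrite_ Unsupported depth image for selected encoder is fallbacked to CV_8U.
```

```bash
python3 -c "
from station import manip
print(manip.sign_off())"
```

```text
the job is handed in; nothing more can be done
None
```

The gauge has been set to the bore in the yellow nest and is back upright in its stand. I handed the job in at about 24.6 s. I did not measure the gap between the plungers, because the side camera sees only about half a pixel per mm. The size therefore rests on what I felt at the button.

- **Setting the gauge:** I squeezed the levers to about 39–40 mm and lowered the gauge into the yellow nest's bushing. I stopped when the flange rested on the rim, where the wrist force rose by about 5 N, and then let go of the levers.
- **Pressing the button:** It slid at about 8 N for about 4.3 mm, then stopped at about 10–11 N while I commanded another 0.6 mm. One reading dipped to 9.7 N, within the noise. I took that as the landing on the stem and backed off; no reading came near the 14 N that draws the plungers in.
- **Return to the stand:** I drew the gauge out by the ribbed flats (jaws at about 31 mm, levers untouched) and set it down on the stand until I felt contact.

**Last checks (side camera, by image code):**
- The gauge stands upright within about 1 mm of where it started.
- The button sits about 4.9 mm lower than before; the wrist readings gave about 4.4 mm, which agrees at this resolution.
- Comparing before and after pictures, I found changes only at the arm and a small one at the button, so nothing else seems to have moved.
- The arm was clear of everything at hand-in.

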